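Slide the rosettes into the headboard panel

ROBOT

A 6-joint arm with a two-finger parallel gripper is mounted at the origin on the work surface. World frame = base frame: x ahead of the robot, y to its left, z up, the work surface at z = 0. Lengths are in m, angles in rad, forces in N, time in s.
With the tool pointing down it reaches from about 0.35 to 0.775 m from the base axis. Payload 7.3 kg.
Tool frame: the origin (TCP) lies at the very end of the fingers, on their centre line; the grasp point (between the pads) lies 19 mm behind it; z points along the fingers, y is the line along which they close (so a half turn about z gives the same grasp; the last joint's range is limited). The gripper opens to 92 mm and grips with 3 to 60 N. Pads are 19 mm wide; open, the fingers measure 130 mm over their backs; the gripper's body (75 mm by 190 mm) begins 47 mm behind the grasp point.
Start: joints at [-1.329, 0.342, 1.524, -0, 1.275, -0.146], TCP at [0.199, -0.486, 0.227] pointing down, gripper open.
Joint ranges: [-2.53, 2.53], [-0.77, 2.02], [0.04, 2.7], [-1, 4.14], [0.28, 2.66], [-3.11, 3.11]. Speed limits (rad/s): [2.57, 2.57, 3.14, 3.14, 3.14, 3.14].

INTERFACE

Orientations are given as [roll, pitch, yaw] about the fixed x, y, z axes, in that order (R = Rz(yaw) Ry(pitch) Rx(roll)).
In Python, from cell import observe, read_camera, get_calibration, hand_in, search_frame gives the robot as it stands.
- The arm moves only by the tool step_arm, never from a script. Its argument "commands" is a list of rows, each an object with "translation": the shift along the tool's x, y, z in mm, a list of three; "roll": the turn about the tool's z in rad. In form: [{"translation": [x, y, z], "roll": roll}, ...]. A call has 1 to 20 rows; each row shifts and turns the commanded pose from where the row before left it, along the tool's axes as they then stand; what a row does not reach is not made up. A row lasts 1/12 s, in which the tool goes at most 41.7 mm and 7.16 degrees, less where a joint would pass 70% of its speed; a pose out of reach is approached as far as the arm can. A call is refused whole if a number of a shift passes 41.7 or a number of a turn 0.125, either way. A call with a gripper value outside its range is refused whole. "fingers" is the opening, from 0 (shut) to 1 (fully open), set as the call begins (left out, the last holds). The fingers move at their own pace and stop on an object; "grip_force" is the grip in N (left out, the last holds). Time passes only in rows, so rows that do not move let the fingers close. It gives the time, the measured TCP pose, the force, the opening and the grip force at its end, in the units of the state.
- observe(): the state, without advancing time (a new reading comes with each control period).
- read_camera(name): name is "scene" or "top"; returns the picture (384x512x3 uint8, red, green, blue); there is no depth.
- get_calibration(name): a dict with "camera_matrix" (3x3 intrinsics, pixels), "world_from_camera" (4x4, takes a point from camera to world coordinates). Camera axes: x right, y up, looking along -z (the intrinsics and any distortion apply to the point x, -y, -z); pixel columns grow to the right and rows downward; lengths in m; the calibration is good to about 2 mm. A picture is of the moment at which its call begins. get_calibration takes no time and is no camera call.
- hand_in(): hands the job in; it is judged then, once.
Trained networks look in the newest picture that a camera, given by its name, has taken for a name from the list of things; names that differ only in an ending like _2 or _b are one class to them, and where a whole thing is asked for, a point or a joint stands for the part that bears it (a point fixed in the world has none). Each returns a list of dicts, best first, with "confidence" (0 to 1); they miss things now and then, are a little off and sometimes report something else, mostly with a low value. They report only what shows in the picture. A call takes as long as a camera call. They do not tell look-alikes from the thing itself.
- search_frame(camera, name): "at" ([x, y, z] in m, in world coordinates, good to about 4 mm: the middle of the surface that is visible of it).
The state is a dict: "time": time; "qpos": joint angles; "qvel": joint speeds; "joint_efforts": joint torques, N m; "tool_pos": TCP position; "tool_rot": TCP orientation; "contact_force": force on the tool from outside, world axes, zero at the start; "torque": the same for the moment, N m; "opening": finger opening in m; "grip_force": force on a finger pad.
Only numpy, scipy, OpenCV 4.12 (cv2) and the standard library are available. Lean on these libraries where they do the work, as an engineer would, in place of code of your own. Each camera call takes 0.05 s, during which the arm holds its last target. There are 200 camera calls.

TASK

Two carved rosettes, a large and a small one, lie loose on the face of the headboard panel. With the fingertips, slide each of them across the face, never lifting it off the panel, until it drops over the rim into the recess cut to its own size, and leave both lying flat on the bottom of their recesses. Leave the pencil, the turned knob and the palm gouge on the panel where they are.

Things in the scene. Friction and masses are not known exactly. Their poses are not given: they have to be found in the camera images.
- panel: headboard panel, fixed to the bench: a board 240 mm (its x) by 420 mm (its y), 24 mm thick, lying flat, with open scrollwork 24 mm high or less along its +x (far) edge. Origin at the centre of its underside on the bench, so its flat upper face is at z = 24 mm. The recesses lie in the +x half of the face, the rosettes start in the -x half (the robot's side); only low leaf carving (4 mm high at most) at the two y ends rises from the face
- rosette_large: the large carved rosette: a loose dark turned-wood disc 64 mm in diameter and 12 mm thick, with low petals and a central boss on its face (boss 12 mm across, its top 16.5 mm above the underside). Starts lying face up on the panel's face. Origin at the centre of its flat underside, z up out of its carved face. Weighs about 30 g and slides easily under a light sideways push; it does not roll when flat
- rosette_small: the small carved rosette: a loose dark turned-wood disc 46 mm in diameter and 12 mm thick, with low petals and a central boss on its face (boss 9 mm across, its top 16.5 mm above the underside). Starts lying face up on the panel's face. Origin at the centre of its flat underside, z up out of its carved face. Weighs about 18 g and slides easily under a light sideways push; it does not roll when flat
- recess_large (a point): centre of the flat floor (freshly bored, paler wood) of the large recess, a round blind hole 67 mm in diameter and 8 mm deep in the panel's face, its rim sharp and level with the face; axes as the panel's. The 64 mm rosette drops in with 1.5 mm of play all round and then stands 4 mm above the face (boss higher). At x = 40 mm, y = 80 mm in the panel's frame
- recess_small (a point): centre of the flat floor (freshly bored, paler wood) of the small recess, a round blind hole 49 mm in diameter and 8 mm deep in the panel's face, its rim sharp and level with the face; axes as the panel's. The 46 mm rosette drops in with 1.5 mm of play all round and then stands 4 mm above the face (boss higher). At x = 40 mm, y = -80 mm in the panel's frame
- pencil: flat red carpenter's pencil, 14 x 150 x 8 mm, lying on the panel beyond the recesses, its length along its own y; origin under its centre. To be left alone
- knob_turned: small turned drawer knob of pale wood, 34 mm across, 41 mm high, standing on the panel near its +y end; origin under its centre. To be left alone
- gouge_palm: short palm gouge with a pale handle, 140 mm long, 24 mm thick, lying on the panel near its -y end along its own x, blade to +x; origin under the ferrule, 67 mm from the handle's end. To be left alone
Things that resemble listed ones, but are neither listed nor needed, are in the scene too. What is shaped like the rosette_large but green or turquoise is not meant.

How it is judged:
By the outcome, as a careful person would: the job done as asked, in the order asked, and still so for the second after the job is handed in, with the robot touching nothing.
It also fails if it takes over 64 s, if anything falls off the work surface, if the arm or the gripper's body presses on something with over 40 N, if the wrist force passes 120 N, or if a joint passes its speed limit or range.

## Working session

There is one attempt and no reset: what is moved stays moved. The work goes in short steps, Python scripts to look and compute and a tool call to move; the robot and the scene stay as the last step left them, time stands still between calls to the robot, and variables do not carry over. Pictures are saved under pics/ and viewed, at most 10 in all, crops included, and the job is handed in when it is done.

Besides the shell and the picture viewer there is one more tool, called after ">>>" in YAML: its name, and indented under it one key for each argument. step_arm: Moves the arm, as the interface text tells. Its arguments: {"type":"object","properties":{"commands":{"type":"array"},"fingers":{"type":"number"},"grip_force":{"type":"number"}},"required":["commands"]}

```bash
mkdir -p pics; ls
python3 - <<'E'
from cell import *
import cv2
for c in ["top","scene"]:
    im=read_camera(c); cv2.imwrite(f"pics/{c}0.png",cv2.resize(im[:,:,::-1],(800,600),interpolation=cv2.INTER_CUBIC))
    for n in ["panel","rosette_large","rosette_small","recess_large","recess_small","pencil","knob_turned","gouge_palm"]:
        try:
            for d in search_frame(c,n)[:4]: print(c,n,[round(float(v),4) for v in d["at"]],round(d["confidence"],2))
        except Exception as e: print(n,e)
s=observe(); print(s["time"],s["tool_pos"],s["tool_rot"],s["contact_force"],s["opening"])
E
```

```text
pics
top panel [0.6106, -0.0013, 0.0219] 0.58
top rosette_large [0.3627, -0.0657, 0.0102] 0.89
top rosette_large [0.3385, 0.0423, 0.0118] 0.74
top rosette_large [0.3466, -0.19, 0.0164] 0.7
top rosette_large [0.4442, -0.3025, 0.0136] 0.62
top rosette_small [0.5028, 0.0438, 0.0376] 0.65
top recess_large [0.6105, -0.0028, 0.0216] 0.88
top recess_large [0.6694, 0.0071, 0.0333] 0.64
top recess_small [0.61, -0.0056, 0.0254] 0.8
top pencil [0.6704, 0.0044, 0.0351] 0.78
top knob_turned [0.5916, 0.1415, 0.0609] 0.59
top gouge_palm [0.5882, -0.1696, 0.0455] 0.61
scene panel [0.6454, 0.0599, 0.0253] 0.8
scene rosette_large [0.3676, -0.0564, 0.0139] 0.95
scene rosette_large [0.3532, 0.0542, 0.011] 0.77
scene rosette_large [0.354, -0.1777, 0.0117] 0.59
scene rosette_large [0.4444, -0.2943, 0.0096] 0.57
scene recess_large [0.6445, 0.0604, 0.0262] 0.78
scene recess_small [0.6426, 0.0634, 0.0236] 0.72
scene recess_small [0.5293, -0.1006, 0.0361] 0.66
scene pencil [0.6675, 0.0116, 0.0366] 0.63
scene knob_turned [0.5962, 0.151, 0.0571] 0.73
scene gouge_palm [0.6447, 0.0646, 0.0234] 0.36
0.9 [ 0.19854051 -0.48602931  0.22675122] [3.14149364e+00 2.91887449e-05 3.87799883e-01] [-0.00849969  0.51410975 -0.03494009] 0.09190565796657467
```

View pics/top0.png

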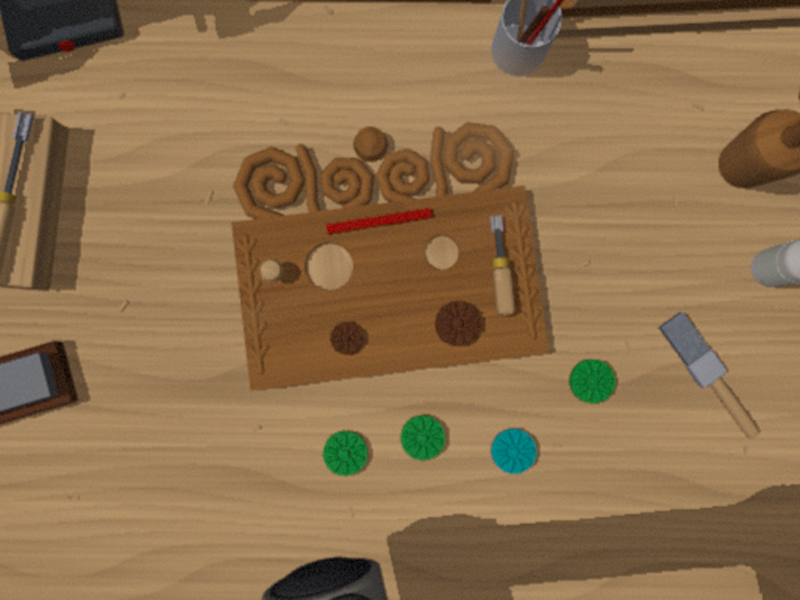

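View pics/scene0.png

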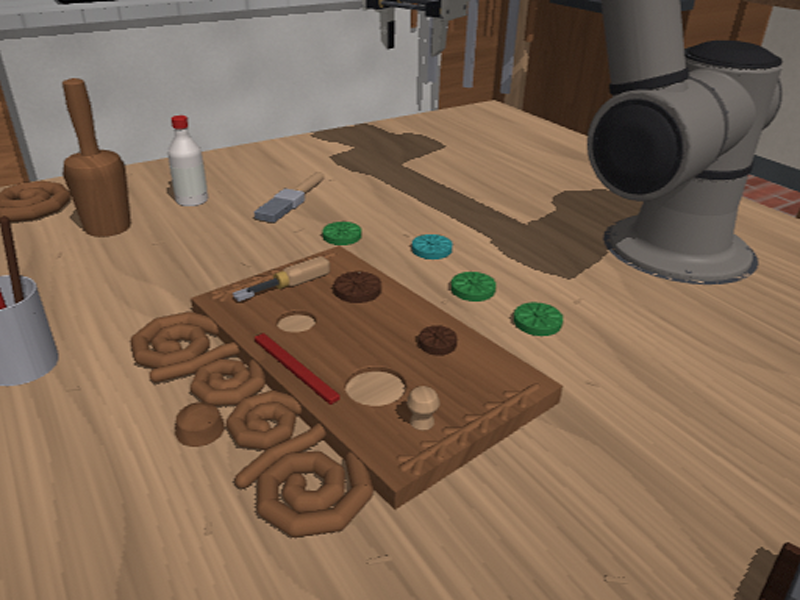

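The top view shows two dark-brown discs on the panel: the large one at (459,323) and the small one at (348,338). Candidates for the large rosette:
- Brown disc at (459,323), which I choose.
- Green discs at (346,453), (424,437) and (593,381), and a turquoise one at (514,450). All four are off the panel and excluded.
- Brown ball in the scrollwork at (370,142), which isn't a disc.

The pale recesses are at (330,266) and (442,252).

```bash
cat > h.py <<'E'
import numpy as np, cv2
from cell import *
def unproj(c,uv,z):
    k=get_calibration(c); K=np.array(k["camera_matrix"]); T=np.array(k["world_from_camera"])
    d=k.get("distortion"); 
    p=np.linalg.inv(K)@np.array([uv[0],uv[1],1.]); r=T[:3,:3]@np.array([p[0],-p[1],-p[2]]); o=T[:3,3]
    return (o+r*(z-o[2])/r[2])[:2]
def blobs(im,kind):
    h=cv2.cvtColor(im,cv2.COLOR_RGB2HSV).astype(int); H,S,V=h[...,0],h[...,1],h[...,2]
    m={'dark':(V<95)&(S>90)&(H<20),'pale':(V>165)&(H<25)}[kind].astype(np.uint8)
    m=cv2.morphologyEx(m,cv2.MORPH_CLOSE,np.ones((5,5),np.uint8))
    return cv2.connectedComponentsWithStats(m)
E
python3 - <<'E'
from h import *
im=read_camera("top"); print(get_calibration("top").keys())
s=512/800
for n,(u,v) in dict(L=(459,323),S=(348,338),RL=(330,266),RS=(442,252),panel=(400,330)).items():
    print(n,im[int(v*s),int(u*s)],cv2.cvtColor(im,cv2.COLOR_RGB2HSV)[int(v*s),int(u*s)])
for k in ['dark','pale']:
    n,l,st,ce=blobs(im,k)
    for i in range(1,n):
        if 80<st[i,4]<1500 and 140<ce[i,0]<370 and 110<ce[i,1]<260:
            print(k,st[i],ce[i].round(1),*(f"z{z}:{unproj('top',ce[i],z).round(4)}" for z in (.016,.024,.036)))
for n,p in dict(nl=(233,223),nr=(526,187),fr=(551,353),fl=(251,389)).items(): print(n,unproj('top',np.array(p)*s,.024).round(4))
crop=im[110:260,140:360]; cv2.imwrite("pics/crop.png",cv2.resize(crop[:,:,::-1],(792,540),interpolation=cv2.INTER_CUBIC))
E
```

```text
dict_keys(['camera_matrix', 'world_from_camera'])
L [84 51 29] [ 12 167  84]
S [73 41 29] [  8 154  73]
RL [164 133  93] [ 17 110 164]
RS [158 127  87] [ 17 115 158]
panel [130  88  43] [ 16 171 130]
dark [195  94  10  41  94] [200.9 114.9] z0.016:[0.7289 0.0946] z0.024:[0.7269 0.0937] z0.036:[0.7239 0.0924]
dark [156 101  39  36 287] [174.6 119.1] z0.016:[0.719  0.1531] z0.024:[0.7171 0.1518] z0.036:[0.7142 0.1497]
dark [317 142  17  60 216] [326.6 174.3] z0.016:[ 0.5977 -0.1868] z0.024:[ 0.5967 -0.1854] z0.036:[ 0.5953 -0.1834]
dark [177 164  21  17 173] [186.3 173.6] z0.016:[0.5965 0.1247] z0.024:[0.5955 0.1236] z0.036:[0.5941 0.1219]
dark [279 193  32  28 713] [293.8 206.6] z0.016:[ 0.5253 -0.1141] z0.024:[ 0.5249 -0.1133] z0.036:[ 0.5243 -0.1122]
dark [212 206  23  21 388] [222.8 215.9] z0.016:[0.5034 0.0426] z0.024:[0.5032 0.0421] z0.036:[0.5029 0.0414]
pale [198 157  27  27 443] [210.2 169.8] z0.016:[0.6055 0.0717] z0.024:[0.6045 0.071 ] z0.036:[0.603 0.07 ]
pale [273 159  19  13 117] [282.3 165.7] z0.016:[ 0.6161 -0.0883] z0.024:[ 0.615  -0.0878] z0.036:[ 0.6133 -0.0869]
nl [0.6635 0.2072]
nr [ 0.7189 -0.2079]
fr [ 0.4839 -0.2422]
fl [0.4297 0.1766]
```

View pics/crop.png

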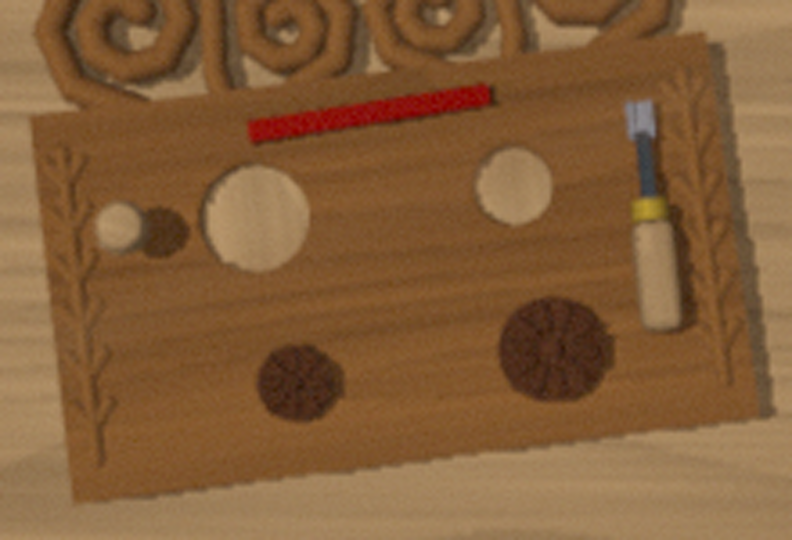

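The crop confirms that both rosettes are dark brown and on the panel. The large one is at crop (556,348) and the small one at (300,383), with the gouge handle ending close by at (660,328). I'll push with the two part-open fingertips as a cradle, starting at heading 0.95 rad to stay clear of the gouge.

>>> step_arm:
  commands:
    - {"translation": [29,-14.3,0],"roll": 0}
    - {"translation": [29,-14.3,0],"roll": 0}
    - {"translation": [29,-14.3,0],"roll": 0}
    - {"translation": [29,-14.3,0],"roll": 0}
    - {"translation": [29,-14.3,0],"roll": 0}
    - {"translation": [29,-14.3,0],"roll": 0}
    - {"translation": [29,-14.3,0],"roll": 0}
    - {"translation": [29,-14.3,0],"roll": 0}
    - {"translation": [29,-14.3,0],"roll": 0}
    - {"translation": [29,-14.3,0],"roll": 0}
    - {"translation": [29,-14.3,0],"roll": 0}
    - {"translation": [29,-14.3,0],"roll": 0}
    - {"translation": [29,-14.3,0],"roll": 0}
    - {"translation": [29,-14.3,0],"roll": 0}
    - {"translation": [0,0,0],"roll": -0.112}
    - {"translation": [0,0,0],"roll": -0.112}
    - {"translation": [0,0,0],"roll": -0.112}
    - {"translation": [0,0,0],"roll": -0.112}
    - {"translation": [0,0,0],"roll": -0.112}
    - {"translation": [0,0,0],"roll": 0}
  fingers: 0.26

```text
time: 2.62
tool_pos: [0.4987, -0.1471, 0.2267]
tool_rot: [-3.142, 0.0, 0.952]
contact_force: [-0.1, -0.6, -0.1]
opening: 0.0237
grip_force: 0.0
```

>>> step_arm:
  commands:
    - {"translation": [0,0,30],"roll": 0}
    - {"translation": [0,0,30],"roll": 0}
    - {"translation": [0,0,30],"roll": 0}
    - {"translation": [0,0,30],"roll": 0}
    - {"translation": [0,0,30],"roll": 0}
    - {"translation": [0,0,15],"roll": 0}
    - {"translation": [0,0,15],"roll": 0}
    - {"translation": [0,0,7],"roll": 0}
    - {"translation": [0,0,6],"roll": 0}
    - {"translation": [0,0,3],"roll": 0}
    - {"translation": [0,0,3],"roll": 0}
    - {"translation": [0,0,0],"roll": 0}
    - {"translation": [0,0,0],"roll": 0}

```text
time: 3.7
tool_pos: [0.4991, -0.1473, 0.0283]
tool_rot: [3.14, -0.0, 0.947]
contact_force: [-0.0, 0.1, -0.0]
opening: 0.0241
grip_force: 0.0
```

Run:
```python
from h import *
a=read_camera("top")[110:260,140:340]; b=read_camera("scene")[140:290,100:300]
cv2.imwrite("pics/d.png",cv2.resize(np.hstack([a,b])[:,:,::-1],(800,300),interpolation=cv2.INTER_CUBIC))
```

```text
(no output)
```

View pics/d.png

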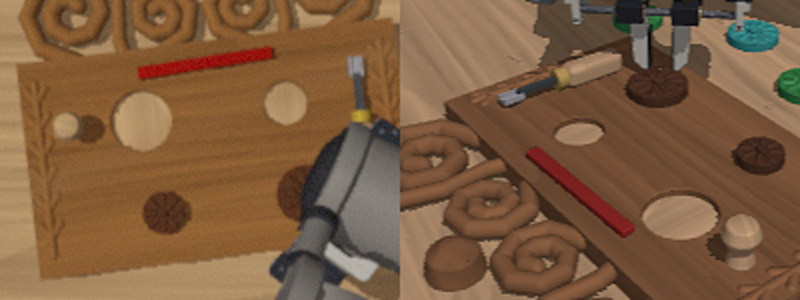

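In the right half (scene camera), the fingers are down behind the large disc (655,85) and clear of the gouge handle (590,70). Next I push the first segment.

>>> step_arm:
  commands:
    - {"translation": [2,0,1],"roll": 0}
    - {"translation": [2,0,0],"roll": 0}
    - {"translation": [3,0,0],"roll": 0}
    - {"translation": [4,0,0],"roll": 0}
    - {"translation": [4,0,0],"roll": 0}
    - {"translation": [4,0,0],"roll": 0}
    - {"translation": [4,0,0],"roll": 0}
    - {"translation": [4,0,0],"roll": 0}
    - {"translation": [4,0,0],"roll": 0}
    - {"translation": [4,0,0],"roll": 0}
    - {"translation": [4,0,0],"roll": 0}
    - {"translation": [3,0,0],"roll": 0}
    - {"translation": [2,0,0],"roll": 0}
    - {"translation": [0,0,0],"roll": 0}
    - {"translation": [0,0,0],"roll": 0}

```text
time: 5.05
tool_pos: [0.5244, -0.1113, 0.0266]
tool_rot: [-3.142, 0.0, 0.948]
contact_force: [-0.1, -0.2, 0.0]
opening: 0.0237
grip_force: 0.0
```

Run:
```python
from h import *
im=read_camera("top");a=im[110:260,140:340]; b=read_camera("scene")[140:290,100:300]
cv2.imwrite("pics/e.png",cv2.resize(np.hstack([a,b])[:,:,::-1],(800,300),interpolation=cv2.INTER_CUBIC))
for c in("top","scene"):
  for n in("rosette_large","rosette_small"):
    for d in search_frame(c,n):
      if d["at"][0]>.47: print(c,n,np.round(d["at"],4),d["confidence"])
```

```text
top rosette_large [0.5013 0.0428 0.0336] 0.35
top rosette_small [0.5902 0.1429 0.0598] 0.58
scene rosette_large [ 0.5525 -0.0731  0.036 ] 0.66
```

View pics/e.png

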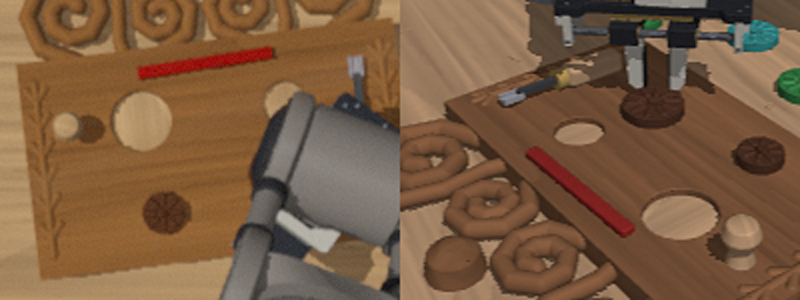

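The disc is riding in the cradle, at scene crop (653,107). Next I turn about the disc towards the large recess and push on.

>>> step_arm:
  commands:
    - {"translation": [-4,0,0],"roll": 0}
    - {"translation": [0,5,0],"roll": -0.065}
    - {"translation": [0,5,0],"roll": -0.065}
    - {"translation": [0,0,0],"roll": -0.065}
    - {"translation": [0,0,0],"roll": -0.065}
    - {"translation": [2,0,0],"roll": 0}
    - {"translation": [3,0,0],"roll": 0}
    - {"translation": [4,0,0],"roll": 0}
    - {"translation": [5,0,0],"roll": 0}
    - {"translation": [5,0,0],"roll": 0}
    - {"translation": [5,0,0],"roll": 0}
    - {"translation": [5,0,0],"roll": 0}
    - {"translation": [5,0,0],"roll": 0}
    - {"translation": [5,0,0],"roll": 0}
    - {"translation": [5,0,0],"roll": 0}
    - {"translation": [5,0,0],"roll": 0}
    - {"translation": [5,0,0],"roll": 0}
    - {"translation": [5,0,0],"roll": 0}
    - {"translation": [3,0,0],"roll": 0}
    - {"translation": [0,0,0],"roll": 0}

```text
time: 7.02
tool_pos: [0.5526, -0.0616, 0.0267]
tool_rot: [3.141, -0.0, 1.208]
contact_force: [-0.4, 0.1, 0.8]
opening: 0.024
grip_force: 0.0
```

Run:
```python
from h import *
im=read_camera("top");a=im[110:260,140:340]; b=read_camera("scene")[140:290,100:300]
cv2.imwrite("pics/f.png",cv2.resize(np.hstack([a,b])[:,:,::-1],(800,300),interpolation=cv2.INTER_CUBIC))
n,l,st,ce=blobs(im,'pale')
for i in range(1,n):
    if 200<st[i,4]<1500 and 140<ce[i,0]<370 and 110<ce[i,1]<260: print(st[i],ce[i])
o=observe(); y=o["tool_rot"][2]; print(o["tool_pos"][:2]+.0392*np.array([np.cos(y),np.sin(y)]))
```

```text
[198 157  28  28 612] [211.19771242 170.3872549 ]
[248 200  39  19 254] [267.54724409 209.48818898]
[ 0.56628594 -0.0255665 ]
```

View pics/f.png

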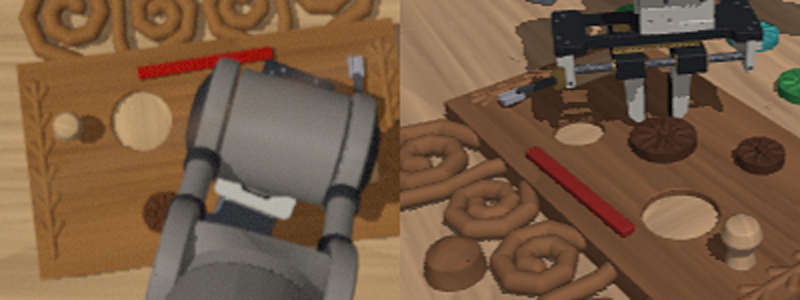

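>>> step_arm:
  commands:
    - {"translation": [3,0,0],"roll": 0}
    - {"translation": [5,0,0],"roll": 0}
    - {"translation": [5,0,0],"roll": 0}
    - {"translation": [5,0.2,0],"roll": 0}
    - {"translation": [5,0.2,0],"roll": 0}
    - {"translation": [5,0.2,0],"roll": 0}
    - {"translation": [5,0.2,0],"roll": 0}
    - {"translation": [5,0.2,0],"roll": 0}
    - {"translation": [5,0,0],"roll": 0}
    - {"translation": [5,0,0],"roll": 0}
    - {"translation": [5,0,0],"roll": 0}
    - {"translation": [5,0,0],"roll": 0}
    - {"translation": [5,0,0],"roll": 0}
    - {"translation": [5,0,0],"roll": 0}
    - {"translation": [5,0,0],"roll": 0}
    - {"translation": [5,0,0],"roll": 0}
    - {"translation": [5,0,0],"roll": 0}
    - {"translation": [4,0,0],"roll": 0}
    - {"translation": [3,0,0],"roll": 0}
    - {"translation": [0,0,0],"roll": 0}

```text
time: 8.78
tool_pos: [0.5855, 0.0221, 0.0267]
tool_rot: [3.141, -0.0, 1.208]
contact_force: [0.2, 0.6, -0.5]
opening: 0.0241
grip_force: 0.0
```

Run:
```python
from h import *
im=read_camera("top");a=im[110:260,140:340]; b=read_camera("scene")[170:320,150:350]
cv2.imwrite("pics/g.png",cv2.resize(np.hstack([a,b])[:,:,::-1],(800,300),interpolation=cv2.INTER_CUBIC))
o=observe(); y=o["tool_rot"][2]; print(o["tool_pos"][:2]+.0392*np.array([np.cos(y),np.sin(y)]))
```

```text
[0.59914796 0.05820395]
```

View pics/g.png

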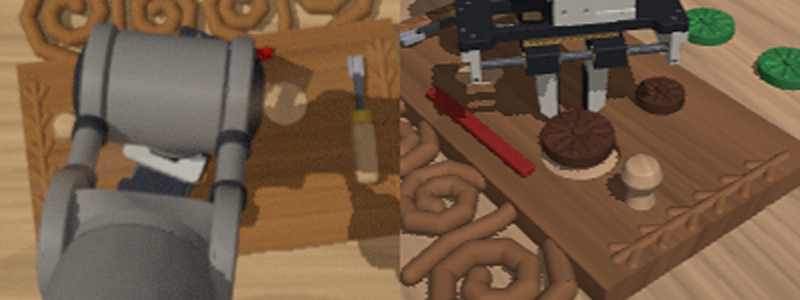

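The large disc overhangs the large recess, at right crop (578,138), with about 12 mm still to go. I'll push slowly.

>>> step_arm:
  commands:
    - {"translation": [1.5,0,0],"roll": 0}
    - {"translation": [1.5,0,0],"roll": 0}
    - {"translation": [1.5,0,0],"roll": 0}
    - {"translation": [1.5,0,0],"roll": 0}
    - {"translation": [1.5,0,0],"roll": 0}
    - {"translation": [1.5,0,0],"roll": 0}
    - {"translation": [1,0,0],"roll": 0}
    - {"translation": [1,0,0],"roll": 0}
    - {"translation": [1,0,0],"roll": 0}
    - {"translation": [1,0,0],"roll": 0}
    - {"translation": [0,0,0],"roll": 0}
    - {"translation": [0,0,0],"roll": 0}

```text
time: 9.88
tool_pos: [0.5899, 0.0337, 0.0267]
tool_rot: [3.142, 0.0, 1.208]
contact_force: [0.9, 0.7, 0.4]
opening: 0.024
grip_force: 0.0
```

Run:
```python
from h import *
b=read_camera("scene")[190:290,190:310]
cv2.imwrite("pics/h.png",cv2.resize(b[:,:,::-1],(600,500),interpolation=cv2.INTER_CUBIC))
```

```text
(no output)
```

View pics/h.png

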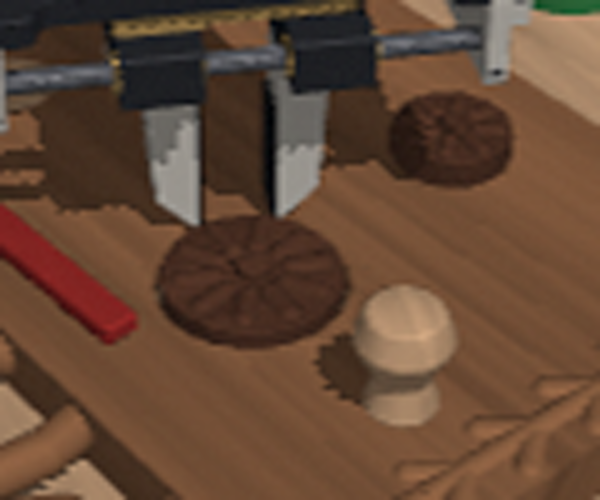

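The large rosette lies flat in its recess: crop (253,280), no pale floor showing, and only a low rim standing proud. I'll back off and go to the small one.

>>> step_arm:
  commands:
    - {"translation": [-5,0,0],"roll": 0}
    - {"translation": [-5,0,0],"roll": 0}
    - {"translation": [0,0,-30],"roll": 0}
    - {"translation": [0,0,-30],"roll": 0}
    - {"translation": [0.7,-29.2,0],"roll": 0}
    - {"translation": [0.7,-29.2,0],"roll": 0}
    - {"translation": [0.7,-29.2,0],"roll": 0}
    - {"translation": [0.7,-29.2,0],"roll": 0}
    - {"translation": [0,0,0],"roll": -0.11}
    - {"translation": [0,0,0],"roll": -0.11}
    - {"translation": [0,0,0],"roll": -0.11}
    - {"translation": [0,0,0],"roll": -0.11}
    - {"translation": [0,0,0],"roll": -0.11}
    - {"translation": [0,0,0],"roll": -0.11}
    - {"translation": [0,0,0],"roll": -0.11}
    - {"translation": [0,0,0],"roll": -0.11}
    - {"translation": [0,0,0],"roll": -0.11}
    - {"translation": [0,0,0],"roll": -0.11}
    - {"translation": [0,0,0],"roll": 0}

```text
time: 11.52
tool_pos: [0.478, 0.0679, 0.0868]
tool_rot: [-3.141, 0.0, 2.311]
contact_force: [0.6, -0.4, -0.7]
opening: 0.0238
grip_force: 0.0
```

Run:
```python
from h import *
im=read_camera("top");read_camera("scene")
n,l,st,ce=blobs(im,'pale')
for k,z in (('pale',.02),('dark',.032)):
  n,l,st,ce=blobs(im,k)
  for i in range(1,n):
    if 60<st[i,4]<1500 and 140<ce[i,0]<370 and 110<ce[i,1]<260: print(k,st[i],ce[i].round(1),unproj('top',ce[i],z).round(4))
for n in("rosette_large","rosette_small"):
  for c in("top","scene"):
    for d in search_frame(c,n):
      if d["at"][0]>.47: print(c,n,np.round(d["at"],4),d["confidence"])
# recess small, lower threshold
h=cv2.cvtColor(im,cv2.COLOR_RGB2HSV); m=((h[...,2]>140)&(h[...,1]<135)).astype(np.uint8)
n,l,st,ce=cv2.connectedComponentsWithStats(m)
for i in range(1,n):
    if 150<st[i,4]<800 and 250<ce[i,0]<310 and 140<ce[i,1]<190: print('RS',st[i],ce[i],unproj('top',ce[i],.02))
```

```text
pale [288 112  18  11  79] [295.2 118.5] [ 0.7218 -0.1162]
pale [273 152  20  20 310] [282.7 161.6] [ 0.6247 -0.0889]
pale [167 167  11  11 100] [172.  172.1] [0.599  0.1559]
pale [317 166  10  34 239] [321.2 183.3] [ 0.5773 -0.1742]
pale [326 245  40  17 429] [346.8 252.7] [ 0.4254 -0.23  ]
dark [177 101  18  32  71] [189.1 119.9] [0.7135 0.1185]
dark [157 102  17  30  86] [162.2 114. ] [0.7263 0.178 ]
dark [179 156  47  29 752] [206.6 170.2] [0.6025 0.0783]
dark [325 167   8  35 113] [329.1 184. ] [ 0.5745 -0.1894]
top rosette_large [0.6046 0.0685 0.0281] 0.93
scene rosette_large [0.6055 0.075  0.0289] 0.96
scene rosette_small [0.5055 0.0538 0.0335] 0.67
RS [272 151  21  22 350] [282.46857143 161.33714286] [ 0.62528487 -0.08839805]
```

>>> step_arm:
  commands:
    - {"translation": [0,0,20],"roll": 0}
    - {"translation": [0,0,20],"roll": 0}
    - {"translation": [0,0,10],"roll": 0}
    - {"translation": [0,0,6],"roll": 0}
    - {"translation": [0,0,4],"roll": 0}
    - {"translation": [0,0,0],"roll": -0.007}
    - {"translation": [-2,0,0],"roll": 0}
    - {"translation": [-2,0,0],"roll": 0}
    - {"translation": [-3,0,0],"roll": 0}
    - {"translation": [-4,0,0],"roll": 0}
    - {"translation": [-5,0,0],"roll": 0}
    - {"translation": [-5,0,0],"roll": 0}
    - {"translation": [-5,0,0],"roll": 0}
    - {"translation": [-5,0,0],"roll": 0}
    - {"translation": [-5,0,0],"roll": 0}
    - {"translation": [-5,0,0],"roll": 0}
    - {"translation": [-5,0,0],"roll": 0}
    - {"translation": [-5,0,0],"roll": 0}
    - {"translation": [-4,0,0],"roll": 0}
    - {"translation": [0,0,0],"roll": 0}
  fingers: 0.217

```text
time: 13.48
tool_pos: [0.5161, 0.0273, 0.0267]
tool_rot: [3.141, 0.001, 2.314]
contact_force: [-0.8, 0.1, -0.1]
opening: 0.02
grip_force: 0.0
```

Run:
```python
from h import *
b=read_camera("scene")[140:290,150:350]
cv2.imwrite("pics/i.png",cv2.resize(b[:,:,::-1],(600,450),interpolation=cv2.INTER_CUBIC))
o=observe(); y=o["tool_rot"][2]; p=o["tool_pos"][:2]-.0302*np.array([np.cos(y),np.sin(y)]); d=np.array([.6243,-.0892])-p
print(p,d,np.hypot(*d),np.arctan2(-d[1],-d[0]),y)
for d in search_frame("scene","rosette_small"): print(d)
```

```text
[0.53607677 0.00532595] [ 0.08822323 -0.09452595] 0.12930001516978024 2.3217197748133414 2.3142339076231866
```

View pics/i.png

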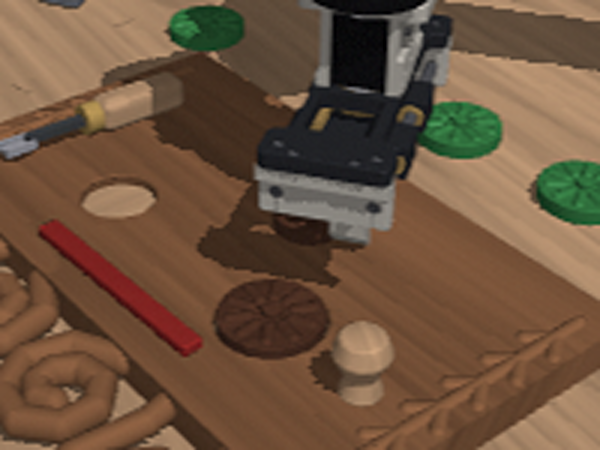

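The small disc, crop (302,230), sits ahead of the fingertips and the large one lies in its recess at (272,318). I push on.

>>> step_arm:
  commands:
    - {"translation": [-3,0,0],"roll": 0}
    - {"translation": [-5,0,0],"roll": 0}
    - {"translation": [-5,0,0],"roll": 0}
    - {"translation": [-5,0.2,0],"roll": 0}
    - {"translation": [-5,0.2,0],"roll": 0}
    - {"translation": [-5,0.2,0],"roll": 0}
    - {"translation": [-5,0.2,0],"roll": 0}
    - {"translation": [-5,0.2,0],"roll": 0}
    - {"translation": [-5,0,0],"roll": 0}
    - {"translation": [-5,0,0],"roll": 0}
    - {"translation": [-5,0,0],"roll": 0}
    - {"translation": [-5,0,0],"roll": 0}
    - {"translation": [-5,0,0],"roll": 0}
    - {"translation": [-5,0,0],"roll": 0}
    - {"translation": [-5,0,0],"roll": 0}
    - {"translation": [-5,0,0],"roll": 0}
    - {"translation": [-5,0,0],"roll": 0}
    - {"translation": [-4,0,0],"roll": 0}
    - {"translation": [-3,0,0],"roll": 0}
    - {"translation": [0,0,0],"roll": 0}

```text
time: 15.25
tool_pos: [0.5775, -0.0382, 0.0267]
tool_rot: [3.141, 0.0, 2.314]
contact_force: [-0.2, -0.0, 0.4]
opening: 0.0198
grip_force: 0.0
```

Run:
```python
from h import *
read_camera("scene"); read_camera("top")
o=observe(); y=o["tool_rot"][2]; t=np.array([np.cos(y),np.sin(y)]); p=o["tool_pos"][:2]-.0302*t; d=np.array([.6243,-.0892])-p
print(p,"fwd",-d@t,"toolY",d@np.array([t[1],-t[0]]))
for c in("scene","top"):
  for d in search_frame(c,"rosette_small"): print(c,d)
```

```text
[ 0.59742559 -0.05986165] fwd 0.03978648647162407 toolY -9.123215815019846e-05
```

>>> step_arm:
  commands:
    - {"translation": [-3,0,0],"roll": 0}
    - {"translation": [-5,0,0],"roll": 0}
    - {"translation": [-5,0,0],"roll": 0}
    - {"translation": [-5,0,0],"roll": 0}
    - {"translation": [-5,0,0],"roll": 0}
    - {"translation": [-3,0,0],"roll": 0}
    - {"translation": [-2,0,0],"roll": 0}
    - {"translation": [-1.5,0,0],"roll": 0}
    - {"translation": [-1.5,0,0],"roll": 0}
    - {"translation": [-1.5,0,0],"roll": 0}
    - {"translation": [-1.5,0,0],"roll": 0}
    - {"translation": [-1.5,0,0],"roll": 0}
    - {"translation": [-1,0,0],"roll": 0}
    - {"translation": [-1,0,0],"roll": 0}
    - {"translation": [-1,0,0],"roll": 0}
    - {"translation": [-1,0,0],"roll": 0}
    - {"translation": [-1,0,0],"roll": 0}
    - {"translation": [0,0,0],"roll": 0}
    - {"translation": [0,0,0],"roll": 0}

```text
time: 17.03
tool_pos: [0.6043, -0.0667, 0.0266]
tool_rot: [3.141, -0.001, 2.315]
contact_force: [-0.9, 5.7, 0.7]
opening: 0.0199
grip_force: 2.6
```

>>> step_arm:
  commands:
    - {"translation": [5,0,0],"roll": 0}
    - {"translation": [5,0,0],"roll": 0}
    - {"translation": [0,0,-30],"roll": 0}
    - {"translation": [0,0,-30],"roll": 0}
    - {"translation": [0,0,-30],"roll": 0}
    - {"translation": [0,0,-30],"roll": 0}
    - {"translation": [27.7,-15.3,0],"roll": 0}
    - {"translation": [27.7,-15.3,0],"roll": 0}
    - {"translation": [27.7,-15.3,0],"roll": 0}
    - {"translation": [27.7,-15.3,0],"roll": 0}
    - {"translation": [27.7,-15.3,0],"roll": 0}
    - {"translation": [0,0,0],"roll": 0}

```text
time: 18.03
tool_pos: [0.4414, -0.0082, 0.1462]
tool_rot: [-3.138, -0.004, 2.316]
contact_force: [0.1, 1.1, -0.4]
opening: 0.02
grip_force: 0.0
```

Run:
```python
from h import *
b=read_camera("scene")[140:290,100:300]; im=read_camera("top"); a=im[110:260,140:340]
cv2.imwrite("pics/j.png",cv2.resize(np.vstack([b,a])[:,:,::-1],(400*1,600),interpolation=cv2.INTER_CUBIC) if 0 else cv2.resize(np.hstack([b,a])[:,:,::-1],(800,300),interpolation=cv2.INTER_CUBIC))
for c in("scene","top"):
  for n in("rosette_small","rosette_large"):
    for d in search_frame(c,n):
      if d["at"][0]>.47: print(c,n,d)
n,l,st,ce=blobs(im,'dark')
for i in range(1,n):
    if 200<st[i,4]<1500 and 140<ce[i,0]<370 and 110<ce[i,1]<260: print(st[i],ce[i].round(1),unproj('top',ce[i],.027).round(4))
```

```text
scene rosette_small {'at': [0.6296, -0.0789, 0.0293], 'confidence': 0.69}
scene rosette_large {'at': [0.6082, 0.0751, 0.0272], 'confidence': 0.93}
top rosette_small {'at': [0.6208, -0.085, 0.0335], 'confidence': 0.63}
top rosette_large {'at': [0.6059, 0.0685, 0.0289], 'confidence': 0.63}
[273 152  22  21 308] [283.9 162.7] [ 0.6212 -0.0912]
[178 156  48  28 762] [205.8 170.1] [0.6033 0.0806]
[262 201  57  40 809] [292.9 218. ] [ 0.4999 -0.1111]
```

View pics/j.png

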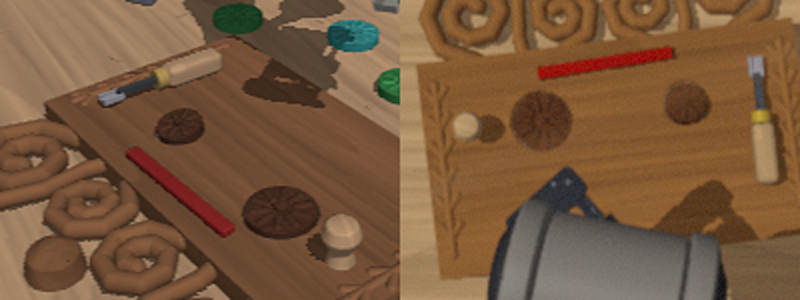

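The large rosette is seated at left crop (281,212). The small one at (180,126) looks slightly tilted. I'll check its outline against projected circles.

```bash
cat >> h.py <<'E'
def proj(c,P):
    k=get_calibration(c); K=np.array(k["camera_matrix"]); T=np.array(k["world_from_camera"])
    q=(np.asarray(P)-T[:3,3])@T[:3,:3]; q=q*[1,-1,-1]; u=q@K.T; return u[:,:2]/u[:,2:]
def disc(c,x,y,z,r,n=(0,0,1),h=.012):
    n=np.array(n,float);n/=np.linalg.norm(n);a=np.cross(n,[0,1,0]);a/=np.linalg.norm(a);b=np.cross(n,a)
    t=np.linspace(0,6.283,60)[:,None]; ring=r*(np.cos(t)*a+np.sin(t)*b); o=np.array([x,y,z])
    return proj(c,np.vstack([o+ring,o+n*h+ring]))
E
python3 - <<'E'
from h import *
from scipy.optimize import minimize
im=read_camera("scene"); h=cv2.cvtColor(im,cv2.COLOR_RGB2HSV).astype(int)
for nm,x,y,r in (("L",.6038,.0697,.032),("S",.6243,-.0892,.023)):
    u=proj("scene",[[x,y,.026]])[0]; print(nm,"centre px",u.round(1))
    V=h[...,2].astype(float); x0,y0=(u-30).astype(int)
    best=[]
    for th in (85,95,105):
        m=(h[...,2]<th).astype(np.uint8); m=cv2.morphologyEx(m,cv2.MORPH_OPEN,np.ones((3,3),np.uint8))
        n,l,st,ce=cv2.connectedComponentsWithStats(m); i=l[int(u[1]),int(u[0])]
        cs,_=cv2.findContours((l==i).astype(np.uint8),0,2); e=cv2.fitEllipse(max(cs,key=cv2.contourArea)) if i else None
        print(th,st[i] if i else None,e)
    # model visible silhouette: flat-in-recess = ring at top + part above face(4 mm)
    for lab,a in (("flat in recess",disc("scene",x,y,.024,r,h=.004)),("flat on face",disc("scene",x,y,.024,r))):
        hull=cv2.convexHull(a.astype(np.float32)); print(lab,cv2.boundingRect(hull),cv2.fitEllipse(hull))
for r in range(182,214,1): 
    print(r,''.join('%4d'%v for v in h[r,172:210,2][::1]))
E
```

```text
L centre px [240.1 244.2]
85 [221 233  39  27 822] ((239.94158935546875, 246.0169677734375), (25.954111099243164, 38.17936706542969), 89.52278900146484)
95 [221 233  40  27 847] ((239.9552764892578, 245.99266052246094), (26.186861038208008, 39.332462310791016), 89.6446762084961)
105 [220 233  41  27 868] ((239.88034057617188, 246.0406036376953), (26.565189361572266, 39.44890213012695), 88.45332336425781)
flat in recess (221, 231, 38, 27) ((240.0338134765625, 244.66233825683594), (25.844873428344727, 37.93212127685547), 89.56289672851562)
flat on face (221, 228, 38, 30) ((240.03369140625, 242.8386993408203), (29.64698600769043, 39.306617736816406), 89.498046875)
S centre px [189.8 203.1]
85 [177 194  25  19 361] ((189.68211364746094, 203.21536254882812), (17.436426162719727, 24.66632843017578), 77.33901977539062)
95 [177 194  26  19 380] ((189.70130920410156, 203.2689971923828), (17.743621826171875, 25.145200729370117), 76.84259033203125)
105 [176 193  28  20 419] ((190.13380432128906, 202.80767822265625), (18.447128295898438, 27.63117218017578), 72.557373046875)
flat in recess (177, 
[... 4573 characters left out ...]
  57  56  55  54  54  49  66  96 109 105 104 105 106 108 106 104 105 107
210  113 113 112 111 110 109 116 105  51  30  37  41  43  44  47  48  52  53  53  54  54  54  56  54  52  64  97 114 111 106 104 104 104 106 107 105 105 106
211  111 112 113 113 111 111 111 110 104  77  43  33  38  41  42  44  49  51  49  49  50  50  67  85 103 121 118 116 113 110 107 105 105 104 106 107 107 107
212  111 111 112 114 112 112 112 110 108 112 116 109  96  88  75  77  79  82  83  91 108 117 117 115 117 118 118 115 114 113 112 109 106 104 105 107 107 109
213  111 111 111 112 113 112 112 112 110 108 110 112 113 114 111 111 112 113 116 117 116 114 113 115 114 115 118 119 117 114 113 113 109 106 105 103 106 107
```

```bash
cat > fit.py <<'E'
from h import *
from scipy.optimize import differential_evolution
def fit(im,c,X,Y,r,th=92):
    h=cv2.cvtColor(im,cv2.COLOR_RGB2HSV); u=proj(c,[[X,Y,.026]])[0]
    o=(u-28).astype(int); S=8
    V=cv2.resize(h[o[1]:o[1]+56,o[0]:o[0]+56,2],None,fx=S,fy=S,interpolation=cv2.INTER_LINEAR)
    n,l,st,ce=cv2.connectedComponentsWithStats((V<th).astype(np.uint8)); i=l[28*S,28*S]
    m=cv2.morphologyEx((l==i).astype(np.uint8),cv2.MORPH_OPEN,np.ones((17,17),np.uint8)); m=cv2.morphologyEx(m,cv2.MORPH_CLOSE,np.ones((25,25),np.uint8))
    def model(p):
        dx,dy,z,a,b=p; n=np.array([a,b,1.]);n/=np.linalg.norm(n)
        A=np.cross(n,[0,1,0]);A/=np.linalg.norm(A);B=np.cross(n,A);t=np.linspace(0,6.283,72)[:,None]
        ring=r*(np.cos(t)*A+np.sin(t)*B); O=np.array([X+dx,Y+dy,z])
        P=np.vstack([O+n*k+ring for k in np.linspace(0,.012,9)]); P=P[P[:,2]>=.0235]
        q=((proj(c,P)-o+.5)*S-.5).astype(np.int32); w=np.zeros_like(m); cv2.fillConvexPoly(w,cv2.convexHull(q),1); return w
    f=lambda p:(model(p)!=m).sum()/m.sum()
    R=differential_evolution(f,[(-.008,.008),(-.008,.008),(.015,.026),(-.35,.35),(-.35,.35)],seed=1,maxiter=60,popsize=12)
    return R.x,R.fun,f([0,0,.016,0,0]),m.sum()/64
if __name__=="__main__":
    for c in ("scene","top"):
        im=read_camera(c)
        for nm,x,y,r in (("L",.6038,.0697,.032),("S",.6243,-.0892,.023)):
            p,e,e0,ar=fit(im,c,x,y,r); print(c,nm,"dx dy z mm",(p[:3]*1e3).round(1),"tilt",p[3:].round(3),"err",round(e,3),"flat err",round(e0,3),ar)
E
python3 fit.py
```

```text
Traceback (most recent call last):
  File "fit.py", line 22, in <module>
    p,e,e0,ar=fit(im,c,x,y,r); print(c,nm,"dx dy z mm",(p[:3]*1e3).round(1),"tilt",p[3:].round(3),"err",round(e,3),"flat err",round(e0,3),ar)
              ~~~^^^^^^^^^^^^
  File "fit.py", line 16, in fit
    R=differential_evolution(f,[(-.008,.008),(-.008,.008),(.015,.026),(-.35,.35),(-.35,.35)],seed=1,maxiter=60,popsize=12)
  File "fit.py", line 15, in <lambda>
    f=lambda p:(model(p)!=m).sum()/m.sum()
                ~~~~~^^^
  File "fit.py", line 14, in model
    q=((proj(c,P)-o+.5)*S-.5).astype(np.int32); w=np.zeros_like(m); cv2.fillConvexPoly(w,cv2.convexHull(q),1); return w
        ~~~~^^^^^
  File "h.py", line 14, in proj
    k=get_calibration(c); K=np.array(k["camera_matrix"]); T=np.array(k["world_from_camera"])
ValueError: time passes only in moves, steps and waits
```

```bash
python3 - <<'E'
s=open('h.py').read().replace("from cell import *\n","from cell import *\nfrom functools import lru_cache\nget_calibration=lru_cache(None)(get_calibration)\n",1)
open('h.py','w').write(s)
E
time python3 fit.py
```

```text
scene L dx dy z mm [ 2.8  4.3 17.4] tilt [0.029 0.048] err 0.028 flat err 0.137 842.390625
scene S dx dy z mm [ 0.6  4.1 20.7] tilt [0.305 0.107] err 0.04 flat err 0.225 375.578125
top L dx dy z mm [-7.6 -7.9 15.3] tilt [0.305 0.273] err 0.971 flat err 1.133 2489.4375
top S dx dy z mm [-5.1 -3.4 15. ] tilt [0.341 0.195] err 0.265 flat err 0.927 195.515625
real	0m4.435s
user	0m4.089s
sys	0m0.063s
```

The fit shows the large rosette flat. The small one is tilted about 0.3 rad, with its -x side still up on the rim, about 2 mm short. I'll push it from behind at heading 0.34 rad.

>>> step_arm:
  commands:
    - {"translation": [0,0,0],"roll": 0.11}
    - {"translation": [0,0,0],"roll": 0.11}
    - {"translation": [0,0,0],"roll": 0.11}
    - {"translation": [0,0,0],"roll": 0.11}
    - {"translation": [0,0,0],"roll": 0.11}
    - {"translation": [0,0,0],"roll": 0.11}
    - {"translation": [0,0,0],"roll": 0.11}
    - {"translation": [0,0,0],"roll": 0.11}
    - {"translation": [0,0,0],"roll": 0.11}
    - {"translation": [0,0,0],"roll": 0.11}
    - {"translation": [0,0,0],"roll": 0.11}
    - {"translation": [0,0,0],"roll": 0.11}
    - {"translation": [0,0,0],"roll": 0.11}
    - {"translation": [0,0,0],"roll": 0.11}
    - {"translation": [0,0,0],"roll": 0.11}
    - {"translation": [0,0,0],"roll": 0.11}
    - {"translation": [0,0,0],"roll": 0.11}
    - {"translation": [0,0,0],"roll": 0.11}
    - {"translation": [0,0,0],"roll": 0}

```text
time: 20.12
tool_pos: [0.4478, -0.0101, 0.1466]
tool_rot: [3.142, 0.0, 0.331]
contact_force: [0.5, 0.4, 0.8]
opening: 0.0203
grip_force: 0.0
```

>>> step_arm:
  commands:
    - {"translation": [19.1,27.4,0],"roll": 0}
    - {"translation": [19.1,27.4,0],"roll": 0}
    - {"translation": [19.1,27.4,0],"roll": 0}
    - {"translation": [19.1,27.4,0],"roll": 0}
    - {"translation": [19.1,27.4,0],"roll": 0}
    - {"translation": [0,0,30],"roll": 0}
    - {"translation": [0,0,30],"roll": 0}
    - {"translation": [0,0,30],"roll": 0}
    - {"translation": [0,0,15],"roll": 0}
    - {"translation": [0,0,8],"roll": 0}
    - {"translation": [0,0,4],"roll": 0}
    - {"translation": [0,0,2],"roll": 0}
    - {"translation": [0,0,0],"roll": 0}
    - {"translation": [0,0,0],"roll": 0}

```text
time: 21.28
tool_pos: [0.5837, -0.1082, 0.029]
tool_rot: [3.14, -0.002, 0.335]
contact_force: [-0.2, -0.1, 0.3]
opening: 0.0196
grip_force: 0.0
```

>>> step_arm:
  commands:
    - {"translation": [0,-2.3,1],"roll": 0}
    - {"translation": [0,-2.3,1],"roll": 0}
    - {"translation": [3,0,0],"roll": 0}
    - {"translation": [3,0,0],"roll": 0}
    - {"translation": [2,0,0],"roll": 0}
    - {"translation": [1,0,0],"roll": 0}
    - {"translation": [1,0,0],"roll": 0}
    - {"translation": [1,0,0],"roll": 0}
    - {"translation": [1,0,0],"roll": 0}
    - {"translation": [0.5,0,0],"roll": 0}
    - {"translation": [0.5,0,0],"roll": 0}
    - {"translation": [0.5,0,0],"roll": 0}
    - {"translation": [0,0,0],"roll": 0}
    - {"translation": [0,0,0],"roll": 0}

```text
time: 22.45
tool_pos: [0.594, -0.0992, 0.0257]
tool_rot: [3.142, 0.0, 0.335]
contact_force: [-0.8, -0.7, -0.9]
opening: 0.0196
grip_force: 0.0
```

```bash
sed -i 's/("scene","top")/("scene",)/' fit.py; python3 fit.py
```

```text
scene L dx dy z mm [ 2.8  4.2 17.2] tilt [0.023 0.042] err 0.026 flat err 0.138 834.8125
scene S dx dy z mm [-4.4  2.3 25.8] tilt [0.335 0.342] err 0.685 flat err 0.775 1295.65625
```

>>> step_arm:
  commands:
    - {"translation": [0.5,0,-0.7],"roll": 0}
    - {"translation": [0.5,0,0],"roll": 0}
    - {"translation": [0.5,0,0],"roll": 0}
    - {"translation": [0.5,0,0],"roll": 0}
    - {"translation": [0.5,0,0],"roll": 0}
    - {"translation": [0,0,0],"roll": 0}
    - {"translation": [0,0,0],"roll": 0}

```text
time: 23.08
tool_pos: [0.5964, -0.0984, 0.0264]
tool_rot: [3.142, 0.0, 0.335]
contact_force: [-0.7, 0.1, 0.3]
opening: 0.0199
grip_force: 0.0
```

>>> step_arm:
  commands:
    - {"translation": [-7,0,0],"roll": 0}
    - {"translation": [-8,0,0],"roll": 0}
    - {"translation": [0,0,-30],"roll": 0}
    - {"translation": [0,0,-30],"roll": 0}
    - {"translation": [0,0,-30],"roll": 0}
    - {"translation": [0,0,-30],"roll": 0}
    - {"translation": [-20.5,-26,0],"roll": 0}
    - {"translation": [-20.5,-26,0],"roll": 0}
    - {"translation": [-20.5,-26,0],"roll": 0}
    - {"translation": [-20.5,-26,0],"roll": 0}
    - {"translation": [-20.5,-26,0],"roll": 0}
    - {"translation": [0,0,0],"roll": 0}

```text
time: 24.08
tool_pos: [0.4362, -0.0116, 0.1457]
tool_rot: [-3.138, 0.005, 0.336]
contact_force: [0.5, 0.7, 0.1]
opening: 0.02
grip_force: 0.0
```

```bash
python3 fit.py
python3 - <<'E'
from h import *
h=cv2.cvtColor(read_camera("scene"),cv2.COLOR_RGB2HSV)
for r in range(190,216): print(r,''.join('%4d'%v for v in h[r,172:206,2]))
for c in("scene","top"):
  read_camera(c)
  for n in("rosette_small","rosette_large"):
    for d in search_frame(c,n):
      if d["at"][0]>.47: print(c,n,d)
E
```

```text
scene L dx dy z mm [ 2.8  4.3 17.3] tilt [0.028 0.047] err 0.027 flat err 0.138 839.21875
scene S dx dy z mm [ 3.4  5.2 17.9] tilt [0.008 0.023] err 0.044 flat err 0.207 319.109375
190  107 106 104 103 106 109 110 108 106 107 108 107 108 108 109 110 111 112 113 110 109 106 104 102 104 106 108 109 110 112 111 110 108 110
191  109 108 104 103 103 106 109 109 108 107 107 107 106 107 108 109 110 111 113 113 110 109 106 104 102 104 106 108 109 109 111 109 108 105
192  113 112 110 108 104 102 105 109 109 107 106 106 108 107 108 107 109 110 110 112 113 111 109 108 104 104 103 106 107 109 109 111 110 107
193  116 116 115 112 109 105 103 103 108 108 108 106 107 107 106 106 106 110 110 110 112 113 111 110 109 105 104 104 105 107 109 111 110 112
194  115 116 115 114 114 109 106 103 102 105 108 108 107 106 106 107 107 107 108 110 110 113 112 111 111 105 101 102 104 105 106 108 111 110
195  114 115 115 115 114 114 111 107 103 101 103 107 109 107 106 106 107 106 106 109 110 111 113 113 113 111 106 102 101 102 104 106 109 110
196  114 115 115 115 115 117 118 117 112 104 101 103 108 111 108 108 108 
[... 2475 characters left out ...]
11 112 112 112 113 114 113 113 111 109 111 114 114 112 111 111 110 113 114 118 116 115 115 116 115 117 117 119 119 117 115 115 112
215  103 110 111 111 110 112 114 114 113 113 113 116 116 113 113 112 110 110 110 111 114 117 116 116 115 114 115 115 117 118 119 118 116 115
scene rosette_small {'at': [0.6303, -0.0807, 0.0233], 'confidence': 0.86}
scene rosette_large {'at': [0.6077, 0.0746, 0.0306], 'confidence': 0.77}
top rosette_small {'at': [0.6192, -0.086, 0.0264], 'confidence': 0.64}
top rosette_large {'at': [0.6026, 0.0707, 0.0289], 'confidence': 0.95}
top rosette_large {'at': [0.6167, -0.0106, 0.023], 'confidence': 0.67}
top rosette_large {'at': [0.5913, 0.1436, 0.06], 'confidence': 0.53}
```

The small rosette now fits as flat, with the same offset and depth as the seated large one.

```bash
python3 -c "
from cell import hand_in; print(hand_in())"
```

```text
the job is handed in; nothing more can be done
None
```

Both rosettes were slid into their own recesses and the job is handed in at about 24 s of the 64 s; camera outline fits show both lying flat, and the pencil, knob and gouge were not touched.

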